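# Pin the sliding jig with its guide rod

## Task

On the workshop bench, push the jig's slide by its post until it is fully home against the end stop, so that the slide's bushing lines up under the bushing in the bridge. Then take the long guide rod from the rack (not the short pin), thread it from above through the bridge's bushing and on through the slide's bushing, and finish while still holding the rod upright there: its tip showing below the slide but clear of the base plate, and its head about a finger's width (some 12 mm) above the bridge's bushing, so that a colleague can clip it. Do not let go at the end; leave the short pin in the rack and the other things on the bench alone.

Things in the scene. Friction and masses are not known exactly. Their poses are not given: they have to be found in the camera images.
- jig: Jig bolted to the bench, fixed. Dark base plate 150 x 210 x 10 mm with rails, and a white bridge (140 mm along jig x, 44 mm along jig y, underside 96 mm, top 116 mm above the bench) on two columns at jig x = -60 and +60 mm (each 20 mm wide). A brass collar stands 3 mm above the bridge around its bore. Origin: on the bridge's bore axis at the bench surface; z up; +y runs along the rails towards the slide's open end, the end stop is on the -y side.
- upper_bushing (a point): Centre of the mouth of the bridge's bushing, level with the top of its brass collar, 119 mm above the bench. Vertical through-bore 14.5 mm wide and 20 mm long (96 to 116 mm above the bench) below the collar, whose opening is 20 mm wide and 28 mm outside.
- slide (a joint): Travel of the aluminium slide (70 mm wide, 34 to 54 mm above the bench) along the rails, in m: 0 = home against the end stop, where its bushing is exactly below the bridge's; grows towards jig +y, at most 0.055. It needs about 2 N to move, stays where it is left, and starts well short of home.
- lower_bushing (a point): Centre of the mouth of the slide's bushing, top of its brass collar, 57 mm above the bench. Vertical through-bore 14.5 mm wide from 34 to 54 mm above the bench; beneath it the base plate's top is 10 mm above the bench, with 24 mm of free space between. Moves with the slide.
- slide_post (a point): Centre of the top of the upright steel post on the slide, 18 mm in diameter, standing from 54 to 100 mm above the bench, 75 mm from the slide's bushing in the jig's +y direction. Push it towards jig -y to bring the slide home. Moves with the slide.
- guide_rod_head (a point): Centre of the long guide rod's grip head (a ringed steel cylinder 18 mm in diameter, 40 mm tall, so the head runs 20 mm above and below this point). Below the head is a straight steel shank 12 mm in diameter and 110 mm long with a tapered tip (6 mm wide at the end, full width after 8 mm). z points from tip to head. It stands upright in one of the two holes of the rack, 40 mm deep, head centre about 140 mm above the bench; mass about 0.17 kg.
- guide_rod_tip (a point): Centre of the lower end face of the guide rod, 130 mm below its head's centre.
- short_pin_head (a point): Centre of the head of the short pin: the same head as the guide rod (18 mm wide, 40 mm tall) on a shank of only 70 mm, so it stands 40 mm lower, its head centre about 100 mm above the bench, in the rack's other hole. Not to be moved.
- rack: Black pin rack, fixed block 70 x 130 x 50 mm, origin at the centre of its underside; two holes 13.5 mm wide and 40 mm deep at rack y = -35 and +35 mm.
- spray_can: Red can 54 mm in diameter, 150 mm tall, origin at the centre of its underside. Leave alone.
- wrench: Steel wrench 160 mm long lying on the bench. Leave alone.
- parts_cup: Steel cup 70 mm wide, 50 mm tall, origin at the centre of its underside. Leave alone.

How it is judged:
On the way, in this order (a step that is already met when the one before it is completed fails the run):
1. the slide is pushed home (within 2 mm of its stop) (value of joint slide below 0.002 m), for 0.2 s.
2. the guide rod's tip has passed down through the bridge's bushing with the slide home (horizontal distance between guide_rod_tip and upper_bushing below 0.008 m and z of guide_rod_tip in the frame of jig below 0.095 m and value of joint slide below 0.003 m), for 0.1 s.
At the end, for the whole second after the job is handed in: Still gripping the guide rod (over 1 N), upright through both bushings, slide within 3 mm of home, tip 5 mm or more below the slide and 3.5 mm or more above the base plate (head 4 to 20 mm above the bridge collar), short pin within 20 mm of its start (value of joint slide below 0.003 m and horizontal distance between guide_rod_tip and lower_bushing below 0.005 m and horizontal distance between guide_rod_head and upper_bushing below 0.006 m and angle between guide_rod_head's own z axis and vertical below 0.06 rad and z of guide_rod_tip in the frame of jig between 0.0135 and 0.029 m and contact force between the fingers and guide_rod above 1 N and distance of short_pin_head from where it was at the start of the episode below 0.02 m); the arm keeps its last pose, push and grip.
It fails at once if the short pin is pulled from the rack or another bystander is moved by more than 40 mm (distance of short_pin_head from where it was at the start of the episode above 0.03 m or distance of any of spray_can, wrench, parts_cup from where it was at the start of the episode above 0.04 m).
It also fails if it takes over 62 s, if anything falls off the work surface, if the arm or the gripper's body presses on something with over 40 N, if the wrist force passes 120 N, or if a joint passes its speed limit or range.

## Robot

A 6-joint arm with a two-finger parallel gripper is mounted at the origin on the work surface. World frame = base frame: x ahead of the robot, y to its left, z up, the work surface at z = 0. Lengths are in m, angles in rad, forces in N, time in s.
With the tool pointing down it reaches from about 0.35 to 0.875 m from the base axis. Payload 15.5 kg.
Tool frame: the origin (TCP) lies on the centre line of the jaws, within the pads' length; the fingertips stand 22 mm ahead of it and the grasp point (between the pads) lies 3 mm ahead of it; y points along the fingers, x is the direction in which the jaws open and shut, and the axes are right-handed (so a half turn about y gives the same grasp; the last joint's range is limited). The gripper opens to 85 mm and grips with 20 to 120 N. Pads are 22 mm wide; open, the fingers measure 114 mm over their backs; the gripper's body (76 mm by 85 mm) begins 54 mm behind the grasp point. The pads swing forward as they close: fully open they stand 13 mm farther back than shut.
Start: joints at [1.204, 0.494, 1.345, -0, 1.302, -0.096], TCP at [0.168, 0.602, 0.253] pointing down, gripper open.
Joint ranges: [-2.91, 2.91], [-0.82, 2.16], [0.22, 2.67], [-1.22, 4.37], [0.12, 2.79], [-3.08, 3.08]. Speed limits (rad/s): [1.89, 1.89, 2.57, 3.01, 3.01, 3.01].

## Interface

Orientations are given as a unit quaternion [x, y, z, w].
In Python, from cell import monitor, eyes, order gives the robot as it stands.
- The arm moves only by the tool drive_tool, never from a script. Its argument "plan" is text: rows parted by semicolons, each of 7 numbers parted by spaces: the shift along the tool's x, y, z in units of 40 mm (1.0 is 40 mm), then the turn, a rotation vector about the tool's x, y, z in units of 6 degrees (1.0 is 6 degrees), then the finger opening in mm, from 0 to 85.4. In form: x y z ax ay az gripper; .... A call has 1 to 8 rows; each row shifts and turns the commanded pose from where the row before left it, along the tool's axes as they then stand; what a row does not reach is not made up. A row lasts 1/12 s, in which the tool goes at most 41.7 mm and 7.16 degrees, less where a joint would pass 70% of its speed; a pose out of reach is approached as far as the arm can. A call is refused whole if a number of a shift passes 1 or a number of a turn 1, either way. A call with a gripper value outside its range is refused whole. The fingers move at their own pace and stop on an object; "force" is the grip in N (left out, the last holds). Time passes only in rows, so rows that do not move let the fingers close. It gives the time, the measured TCP pose, the force and the opening at its end, in the units of the state.
- monitor.sense(): the state, without advancing time (a new reading comes with each control period).
- eyes.camera(name): name is "scene" or "side" or "wrist"; returns a dict with "frame" (480x640x3 uint8, red, green, blue), "fovy" (degrees; the focal length in pixels is half the picture's height over the tangent of half this angle, whatever the lens; pixels are square), "cx", "cy" (the principal point, pixels), "R" (3x3) and "t" (3): a world point X has camera coordinates R X + t; the wrist camera has in their place "T_tool_cam" (4x4, takes a point from camera to tool coordinates, whose origin is the TCP and whose axes are the tool frame's). Camera axes: x right, y down, z forward; pixel columns grow to the right and rows downward; lengths in m; the calibration is good to about 2 mm. A picture is of the moment at which its call begins: read the wrist's pose just before it. There is no depth.
- order.sign_off(): hands the job in, once; it reports no verdict.
Trained networks look in a picture, given as the dict that the camera call returned (one of the last four; its "shot" number tells which), for a name from the list of things; names that differ only in an ending like _2 or _b are one class to them, and where a whole thing is asked for, a point or a joint stands for the part that bears it (a point fixed in the world has none). Each returns a list of dicts, best first, with "score" (0 to 1); they miss things now and then, are a little off and sometimes report something else, mostly with a low value. They report only what shows in the picture. A call takes as long as a camera call.
- eyes.find_in(picture, query): "bbox" ([centre column, centre row, width, height] in pixels, round what is visible of it).
The state is a dict: "time": time; "joint_positions": joint angles; "qd": joint speeds; "joint_efforts": joint torques, N m; "position": TCP position; "ee_rot": TCP orientation; "wrist_force": force on the tool from outside, world axes, zero at the start; "ft_torque": the same for the moment, N m; "width": opening from 0.0 (shut) to 1.0 (fully open).
Only numpy, scipy, OpenCV 4.12 (cv2) and the standard library are available. Lean on these libraries where they do the work, as an engineer would, in place of code of your own. Each camera call takes 0.05 s, during which the arm holds its last target.

## Working session

There is one attempt and no reset: what is moved stays moved. The work goes in short steps, Python scripts to look and compute and a tool call to move; the robot and the scene stay as the last step left them, time stands still between calls to the robot, and variables do not carry over. Pictures are saved under pics/ and viewed, and the job is handed in when it is done.

Besides the shell and the picture viewer there is one more tool, called after "Request:" by a JSON object that holds its "fn" and its "kwargs", one argument or row to a line. drive_tool: Moves the arm, as the interface text tells. Its arguments: {"type":"object","properties":{"plan":{"type":"string"},"force":{"type":"number"}},"required":["plan"]}

```bash
mkdir -p pics; ls; cat > h.py <<'E'
import numpy as np, cv2
from cell import monitor, eyes, order
from scipy.spatial.transform import Rotation as Ro
def K(c):
    f=240/np.tan(np.radians(c['fovy'])/2); return f,c['cx'],c['cy']
def ext(c,st=None):
    if 'R' in c: return np.array(c['R']),np.array(c['t'])
    T=np.eye(4);T[:3,:3]=Ro.from_quat(st['ee_rot']).as_matrix();T[:3,3]=st['position']
    W=np.linalg.inv(T@np.array(c['T_tool_cam'])); return W[:3,:3],W[:3,3]
def proj(c,X,st=None):
    R,t=ext(c,st);f,cx,cy=K(c);p=R@np.asarray(X,float)+t
    return np.array([cx+f*p[0]/p[2],cy+f*p[1]/p[2]])
def ray(c,uv,st=None):
    R,t=ext(c,st);f,cx,cy=K(c);d=R.T@np.array([(uv[0]-cx)/f,(uv[1]-cy)/f,1]);return -R.T@t,d/np.linalg.norm(d)
def atz(c,uv,z,st=None):
    o,d=ray(c,uv,st);return o+d*(z-o[2])/d[2]
def save(c,n,s=1):
    cv2.imwrite('pics/'+n,cv2.cvtColor(c['frame'],cv2.COLOR_RGB2BGR))
E
python3 - <<'E'
from h import *
s=monitor.sense();print(s)
for n in ['scene','side','wrist']:
    st=monitor.sense();c=eyes.camera(n);save(c,n+'0.png')
    print(n,c['fovy'],c['cx'],c['cy'],c.get('R'),c.get('t'),c.get('T_tool_cam'),[k for k in c])
    for q in ['jig','upper_bushing','slide','lower_bushing','slide_post','guide_rod_head','short_pin_head','rack','spray_can','wrench','parts_cup']:
        try:
            r=eyes.find_in(c,q); print(q,[(np.round(x['bbox']).tolist(),round(x['score'],2)) for x in r[:3]])
        except Exception as e: print(q,e)
print(monitor.sense()['time'])
E
```

```text
pics
{'time': 0.0, 'joint_positions': array([ 1.20348428e+00,  4.94172648e-01,  1.34617944e+00,  1.32790593e-05,
        1.30252317e+00, -9.55369473e-02]), 'qd': array([ 0.0014719 , -0.00154621, -0.00115455, -0.00031769,  0.00062609,
        0.00135364]), 'joint_efforts': array([-1.19136268e-03, -8.82165456e+01, -3.83864737e+01,  1.98193334e-05,
        9.85992956e-03,  2.70123610e-05]), 'position': array([0.1676596 , 0.60171311, 0.25269044]), 'ee_rot': array([ 0.56336095,  0.42726677, -0.42804282, -0.56289154]), 'wrist_force': array([-0.86881433,  0.6554622 ,  0.58496676]), 'ft_torque': array([0.00903604, 0.05184481, 0.00268835]), 'width': 0.9988841216460081}
scene 52.773337134980856 323.5527873930036 232.5761715910972 [[-0.58553251  0.81062533 -0.00618514]
 [ 0.69502178  0.49807313 -0.51852472]
 [-0.41724862 -0.30791189 -0.85504027]] [ 0.31818512 -0.42297495  1.27154842] None ['frame', 'fovy', 'cx', 'cy', 'R', 't', 'shot']
jig [([397.0, 241.0, 120.0, 128.0], 0.61)]
upper_bushing [([393.0, 244.0, 125.0, 128.0], 0.96), ([233.0, 119.0, 16.0, 41.0], 0.66), ([404.0, 245.0, 64.0, 62.0], 
[... 1206 characters left out ...]
.0, 95.0, 76.0], 0.68)]
spray_can [([418.0, 244.0, 34.0, 77.0], 0.57)]
wrench [([189.0, 226.0, 59.0, 38.0], 0.9)]
parts_cup [([488.0, 323.0, 39.0, 43.0], 0.72)]
wrist 66.00156264371998 320.7980366607508 242.86660187106904 None None [[ 9.99999290e-01  7.71674637e-04 -9.08458297e-04 -2.22147259e-05]
 [ 1.09009936e-03 -2.83784531e-01  9.58887455e-01 -1.20709778e-01]
 [ 4.82142717e-04 -9.58887764e-01 -2.83785170e-01  7.19695404e-02]
 [ 0.00000000e+00  0.00000000e+00  0.00000000e+00  1.00000000e+00]] ['frame', 'fovy', 'cx', 'cy', 'T_tool_cam', 'shot']
jig []
upper_bushing []
slide []
lower_bushing []
slide_post []
guide_rod_head []
short_pin_head []
rack []
spray_can []
wrench []
parts_cup []
1.8
```

View images.

View pics/scene0.png

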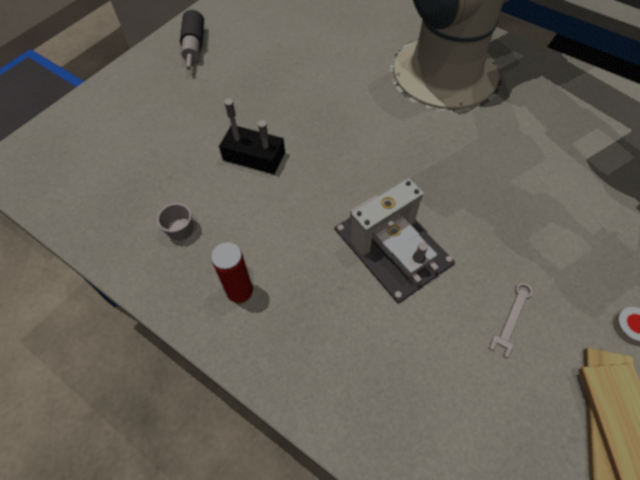

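View pics/side0.png

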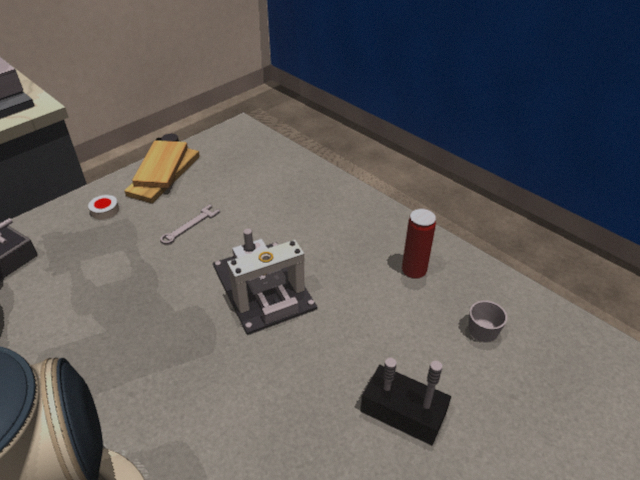

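View pics/wrist0.png

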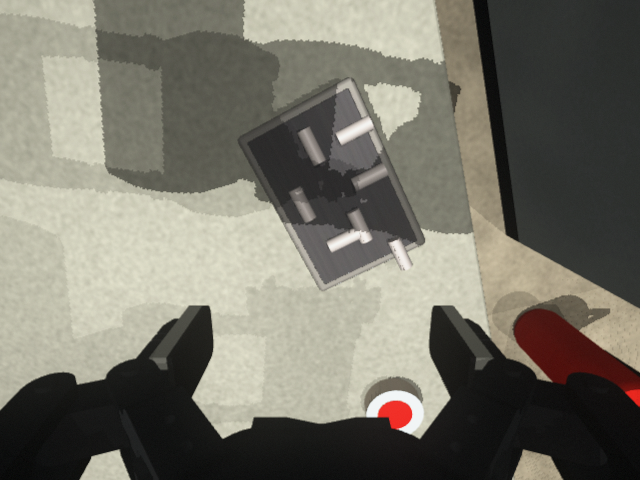

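```bash
python3 - <<'E'
import cv2,numpy as np
def crop(n,x,y,w,h,s,o):
    i=cv2.imread('pics/'+n)[y:y+h,x:x+w]; i=cv2.resize(i,None,fx=s,fy=s,interpolation=cv2.INTER_CUBIC); return i
a=crop('scene0.png',325,170,140,140,4,'')
cv2.imwrite('pics/a.png',a)
cv2.imwrite('pics/b.png',crop('side0.png',205,220,120,120,5,''))
cv2.imwrite('pics/c.png',np.hstack([crop('scene0.png',210,90,90,90,4,''),crop('side0.png',355,350,100,90,4,'')]))
E
```

```text
(no output)
```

View pics/a.png

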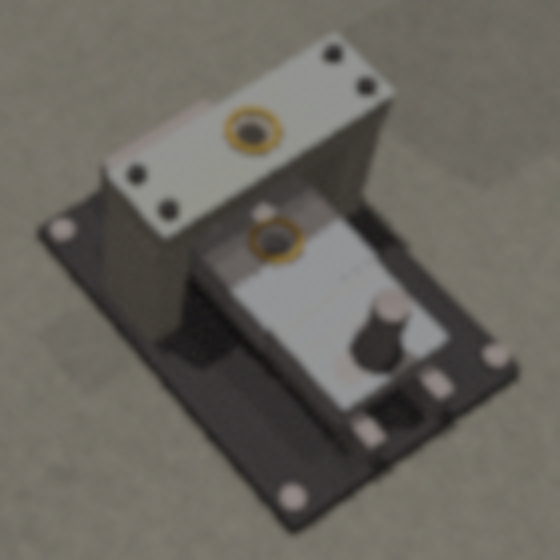

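View pics/b.png

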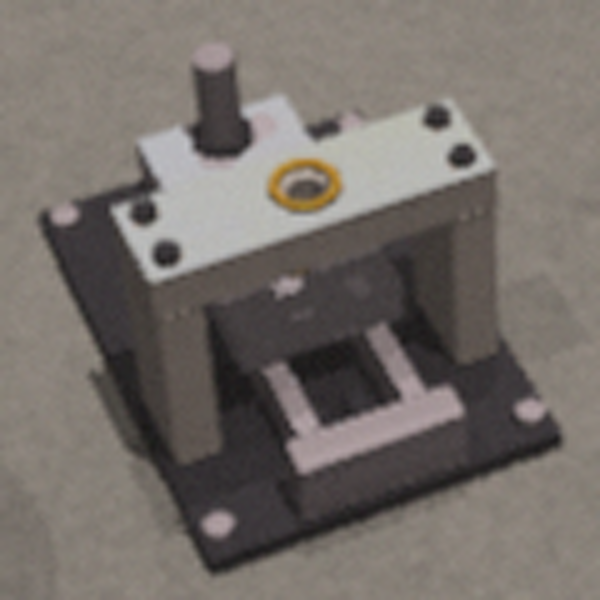

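View pics/c.png

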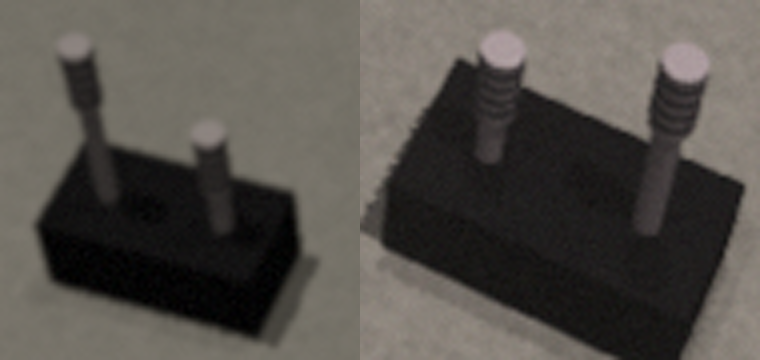

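```bash
cat > fit0.py <<'E'
from h import *
from scipy.optimize import least_squares
C={n:eyes.camera(n) for n in ['scene','side']}
def u(x,y,s,ox,oy): return np.array([(x+.5)/s-.5+ox,(y+.5)/s-.5+oy])
S=lambda x,y:('scene',u(x,y,4,325,170)); D=lambda x,y:('side',u(x,y,5,205,220))
# jig points: local
B=[-.070,.070]
obs=[(S(253,131),(0,0,.119)),(D(305,184),(0,0,.119))]
# bridge corners; +y toward post.
obs+=[(S(105,168),(.07,-.022,.116)),(S(167,235),(.07,.022,.116)),(S(395,93),(-.07,.022,.116)),(S(340,35),(-.07,-.022,.116)),
 (D(113,208),(-.07,.022,.116)),(D(158,280),(-.07,-.022,.116)),(D(496,168),(.07,-.022,.116)),(D(450,97),(.07,.022,.116)),
 (S(297,532),(.075,.105,.01)),(S(518,372),(-.075,.105,.01)),(D(560,438),(.075,-.105,.01)),(D(212,570),(-.075,-.105,.01)),(S(38,232),(.075,-.105,.01)),(D(42,215),(-.075,.105,.01))]
slo=[(S(391,305),.1,.075),(D(213,55),.1,.075),(S(276,240),.057,0)]
def W(p,l):
    c,s=np.cos(p[2]),np.sin(p[2]);return np.array([p[0]+c*l[0]-s*l[1],p[1]+s*l[0]+c*l[1],l[2]])
def res(p):
    r=[]
    for (n,uv),l in obs: r+=list(proj(C[n],W(p,l))-uv)
    for (n,uv),z,dy in slo: r+=list(proj(C[n],W(p,(0,dy+p[3],z)))-uv)
    return np.array(r)
best=min((least_squares(res,[.55,.1,a,.03],loss='soft_l1') for a in np.arange(0,6.3,.8)),key=lambda q:q.cost)
print(best.x,best.cost);print(np.round(best.fun.reshape(-1,2),1).tolist())
G=lambda i,x,y,ox:u(x,y,4,ox,90 if i==0 else 350)
for nm,a,b,z in [('rod',u(75,44,4,210,90),u(326,64,4,355,350),.16),('pin',u(209,132,4,210,90),u(142,50,4,355,350),.12)]:
    q=least_squares(lambda X:np.r_[proj(C['scene'],X)-a,proj(C['side'],X)-b],[.3,.3,.1])
    print(nm,q.x,q.fun,atz(C['scene'],a,z),atz(C['side'],b,z))
for q in ['spray_can','parts_cup','wrench']:
  for n in C:
    r=eyes.find_in(C[n],q)
    for x in r[:3]: 
        b=x['bbox'];print(q,n,round(x['score'],2),atz(C[n],(b[0],b[1]),dict(spray_can=.075,parts_cup=.025,wrench=0)[q]).round(3))
E
python3 fit0.py
```

```text
[0.51859813 0.13467532 5.94439931 0.02629763] 114.14878001706697
[[0.9, -0.1], [-1.0, -2.6], [1.0, 1.3], [-0.2, 1.0], [1.1, 0.8], [-0.0, 0.2], [-1.4, -2.6], [-2.8, -1.8], [-0.7, -1.8], [-0.5, -1.6], [-12.5, -13.5], [-9.8, -12.2], [7.2, 9.4], [4.2, 9.6], [-9.6, -12.7], [3.9, 7.4], [0.0, -0.4], [0.2, -1.4], [0.1, -0.4]]
rod [ 0.5202748  -0.25889949  0.15837076] [-0.38687792 -0.00794272 -0.27879458  0.02324443] [ 0.52095213 -0.25685281  0.16      ] [ 0.5195271  -0.25968654  0.16      ]
pin [ 0.50030436 -0.1912216   0.11844228] [-0.19095977  0.00574296 -0.14316719  0.00193526] [ 0.50111636 -0.1897944   0.12      ] [ 0.49953658 -0.19199138  0.12      ]
spray_can scene 0.58 [ 0.791 -0.028  0.075]
spray_can side 0.6 [ 0.786 -0.031  0.075]
parts_cup scene 0.77 [ 0.753 -0.224  0.025]
parts_cup scene 0.46 [0.531 0.165 0.025]
parts_cup side 0.71 [ 0.76  -0.225  0.025]
wrench scene 0.68 [0.536 0.432 0.   ]
wrench side 0.86 [0.529 0.426 0.   ]
wrench side 0.2 [0.855 0.011 0.   ]
```

```bash
sed -i 's/for (n,uv),l in obs: r+=list(proj(C\[n\],W(p,l))-uv)/for (n,uv),l in obs: r+=list(proj(C[n],W(p,(l[0],l[1]+(p[4] if l[2]==.01 else 0),l[2])))-uv)/; s/\[.55,.1,a,.03\]/[.55,.1,a,.03,.02]/' fit0.py
cat >> fit0.py <<'E'
for n in ['scene','side']:
    o=obs[:];sl=slo[:]
    obs[:]=[x for x in o if x[0][0]==n]; slo[:]=[x for x in sl if x[0][0]==n]
    b=least_squares(res,best.x);print(n,b.x,b.cost);obs[:]=o;slo[:]=sl
E
python3 fit0.py
```

```text
[0.51782904 0.13139575 5.95285616 0.02951657 0.03536706] 16.213360080758914
[[-0.4, -1.2], [-0.1, -1.5], [-0.1, 0.4], [-1.2, -0.0], [-0.3, -0.6], [-1.6, -0.9], [-0.6, -1.3], [-1.8, -0.4], [0.2, -1.0], [0.1, -0.8], [-1.5, -0.9], [1.1, -1.2], [0.6, -2.3], [-1.0, -2.7], [-1.0, -1.8], [-0.9, -1.9], [0.2, -0.5], [-0.0, -1.3], [0.0, -0.4]]
rod [ 0.5202748  -0.25889949  0.15837076] [-0.38687792 -0.00794272 -0.27879458  0.02324443] [ 0.52095213 -0.25685281  0.16      ] [ 0.5195271  -0.25968654  0.16      ]
pin [ 0.50030436 -0.1912216   0.11844228] [-0.19095977  0.00574296 -0.14316719  0.00193526] [ 0.50111636 -0.1897944   0.12      ] [ 0.49953658 -0.19199138  0.12      ]
spray_can scene 0.89 [ 0.79  -0.03   0.075]
spray_can side 0.89 [ 0.784 -0.031  0.075]
parts_cup scene 0.57 [ 0.758 -0.223  0.025]
wrench scene 0.7 [0.537 0.433 0.   ]
wrench side 0.71 [0.531 0.436 0.   ]
scene [0.51850191 0.13295146 5.94959977 0.02842258 0.03630659] 4.522842201555087
side [0.51627452 0.12881042 5.95561424 0.02885645 0.03254231] 3.4186116525824004
```

```bash
cat > go.py <<'E'
import sys
from h import *
# usage: go.py x y z yaw_of_tool_x_deg|-  : delta in tool axes, units
s=monitor.sense();M=Ro.from_quat(s['ee_rot']).as_matrix()
print('t %.2f'%s['time'],'pos',s['position'].round(4),'x',M[:,0].round(3),'y',M[:,1].round(3),'z',M[:,2].round(3),'F',s['wrist_force'].round(1),'w',round(s['width'],3))
yaw=np.degrees(np.arctan2(M[1,0],M[0,0]));print('yaw',yaw.round(2),'j6',s['joint_positions'][5].round(2),'j',s['joint_positions'].round(2))
if len(sys.argv)>1:
    P=np.array([float(a) for a in sys.argv[1:4]])
    d=M.T@(P-s['position'])/.04
    print('shift units in present tool axes',d.round(3))
    if len(sys.argv)>4 and sys.argv[4]!='-':
        y=np.radians(float(sys.argv[4]));x=np.array([np.cos(y),np.sin(y),0]);T=np.c_[x,[0,0,-1],np.cross(x,[0,0,-1])]
        rv=Ro.from_matrix(M.T@T).as_rotvec();print('turn units',(np.degrees(rv)/6).round(2))
        print('shift units in final tool axes',(T.T@(P-s['position'])/.04).round(3))
E
python3 go.py .567 .273 .22 -18.9; python3 go.py .567 .273 .22 161.1
```

```text
t 2.60 pos [0.1678 0.6021 0.2533] x [0.268 0.963 0.   ] y [ 0.  0. -1.] z [-0.963  0.268  0.   ] F [-0.7  0.3  0.4] w 1.002
yaw 74.43 j6 -0.1 j [ 1.2   0.49  1.35  0.    1.3  -0.1 ]
shift units in present tool axes [ -5.246   0.832 -11.823]
turn units [-0.   15.55  0.  ]
shift units in final tool axes [12.107  0.832 -4.55 ]
t 2.60 pos [0.1678 0.6021 0.2533] x [0.268 0.963 0.   ] y [ 0.  0. -1.] z [-0.963  0.268  0.   ] F [-0.7  0.3  0.4] w 1.002
yaw 74.43 j6 -0.1 j [ 1.2   0.49  1.35  0.    1.3  -0.1 ]
shift units in present tool axes [ -5.246   0.832 -11.823]
turn units [  0.   -14.45   0.  ]
shift units in final tool axes [-12.107   0.832   4.55 ]
```

Request:
{"fn": "drive_tool", "kwargs": {
  "plan": "-.4 .06 -.9 0 0 0 0;-.4 .06 -.9 0 0 0 0;-.4 .06 -.9 0 0 0 0;-.4 .06 -.9 0 0 0 0;-.4 .06 -.9 0 0 0 0;-.4 .06 -.9 0 0 0 0;-.4 .06 -.9 0 0 0 0;-.4 .06 -.9 0 0 0 0",
  "force": 40
}}

```text
time: 3.27
position: [0.4121, 0.4, 0.2341]
ee_rot: [-0.563, -0.428, 0.428, 0.563]
wrist_force: [0.5, 0.4, 0.3]
width: 0.003
```

Request:
{"fn": "drive_tool", "kwargs": {
  "plan": "-.4 .06 -.9 0 0 0 0;-.4 .06 -.9 0 0 0 0;-.4 .06 -.9 0 0 0 0;-.4 .06 -.9 0 0 0 0;-.4 .06 -.9 0 0 0 0;0 0 0 0 1 0 0;0 0 0 0 1 0 0;0 0 0 0 1 0 0"
}}

```text
time: 3.93
position: [0.5634, 0.2753, 0.2218]
ee_rot: [-0.624, -0.332, 0.332, 0.624]
wrist_force: [-0.6, 0.2, -0.3]
width: -0.003
```

Request:
{"fn": "drive_tool", "kwargs": {
  "plan": "0 0 0 0 1 0 0;0 0 0 0 1 0 0;0 0 0 0 1 0 0;0 0 0 0 1 0 0;0 0 0 0 1 0 0;0 0 0 0 1 0 0;0 0 0 0 1 0 0;0 0 0 0 1 0 0"
}}

```text
time: 4.6
position: [0.5628, 0.2761, 0.2221]
ee_rot: [-0.705, -0.05, 0.05, 0.705]
wrist_force: [-0.1, -0.2, -0.0]
width: 0.001
```

Request:
{"fn": "drive_tool", "kwargs": {
  "plan": "0 0 0 0 1 0 0;0 0 0 0 1 0 0;0 0 0 0 1 0 0;0 0 0 0 1 0 0;0 0 0 0 .55 0 0;0 0 0 0 0 0 0"
}}

```text
time: 5.1
position: [0.5628, 0.2761, 0.2221]
ee_rot: [-0.697, 0.117, -0.117, 0.697]
wrist_force: [-0.1, -0.2, -0.1]
width: 0.002
```

```bash
python3 go.py .567 .273 .097 -18.9; python3 - <<'E'
from h import *
s=monitor.sense();c=eyes.camera('wrist');save(c,'w1.png')
for p in ['slide_post','upper_bushing','lower_bushing']:
    print(p,[(np.round(x['bbox'],1).tolist(),round(x['score'],2)) for x in eyes.find_in(c,p)])
y=-.330;e=np.array([-np.sin(y),np.cos(y)]);O=np.array([.518,.1314])
for n,d,z in [('ub',0,.119),('lb',.0295,.057),('post',.1045,.1)]: print(n,proj(c,[*(O+e*d),z],s))
E
```

```text
t 5.10 pos [0.5628 0.2761 0.2221] x [ 0.945 -0.326 -0.   ] y [-0.  0. -1.] z [0.326 0.945 0.   ] F [-0.1 -0.2 -0.1] w 0.002
yaw -19.05 j6 0.69 j [0.36 0.53 1.38 0.   1.24 0.69]
shift units in present tool axes [ 0.125  3.127 -0.038]
turn units [-0.   -0.02 -0.  ]
shift units in final tool axes [ 0.125  3.127 -0.038]
slide_post [([328.8, 296.8, 79.0, 81.0], 0.94)]
upper_bushing [([232.6, 52.8, 182.5, 105.6], 0.74), ([328.3, 321.8, 163.6, 201.6], 0.71)]
lower_bushing []
ub [326.79718065 442.64634247]
lb [325.86886743 360.12987156]
post [326.79663211 305.12845619]
```

View pics/w1.png

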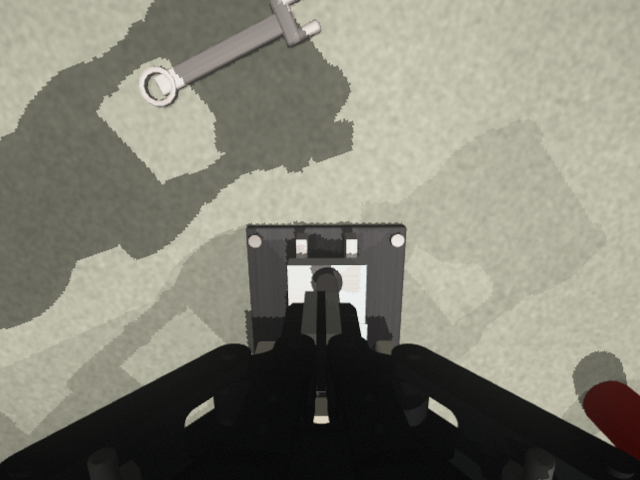

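Request:
{"fn": "drive_tool", "kwargs": {
  "plan": ".1 .8 0 0 0 0 0;0 .8 0 0 0 0 0;0 .8 0 0 0 0 0;0 .7 0 0 0 0 0;0 0 0 0 0 0 0"
}}

```text
time: 5.72
position: [0.5639, 0.2737, 0.0931]
ee_rot: [0.699, -0.118, 0.113, -0.696]
wrist_force: [-1.7, -0.1, -1.0]
width: 0.0
```

```bash
python3 go.py; python3 - <<'E'
from h import *
a=eyes.camera('scene')['frame'][130:290,310:480];b=eyes.camera('side')['frame'][190:350,180:350]
cv2.imwrite('pics/p2.png',cv2.resize(cv2.cvtColor(np.hstack([a,b]),cv2.COLOR_RGB2BGR),None,fx=2.3,fy=2.3,interpolation=2))
E
```

```text
t 5.72 pos [0.5639 0.2737 0.0931] x [ 0.947 -0.322 -0.006] y [-0.007 -0.003 -1.   ] z [ 0.322  0.947 -0.005] F [-1.7 -0.1 -1. ] w 0.0
yaw -18.8 j6 0.68 j [0.36 0.68 1.49 0.   0.98 0.68]
```

View pics/p2.png

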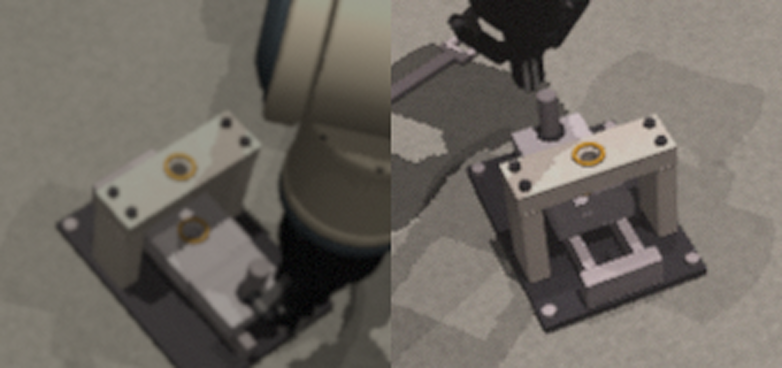

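Request:
{"fn": "drive_tool", "kwargs": {
  "plan": "0 0 -.25 0 0 0 0;0 0 -.25 0 0 0 0;0 0 -.25 0 0 0 0;0 0 -.25 0 0 0 0;0 0 -.2 0 0 0 0;0 0 0 0 0 0 0"
}}

```text
time: 6.32
position: [0.5504, 0.2275, 0.0986]
ee_rot: [0.698, -0.116, 0.116, -0.697]
wrist_force: [0.1, 0.3, -0.1]
width: 0.001
```

```bash
python3 go.py
```

```text
t 6.32 pos [0.5504 0.2275 0.0986] x [ 0.946 -0.325 -0.   ] y [-0. -0. -1.] z [ 0.325  0.946 -0.   ] F [ 0.1  0.3 -0.1] w 0.001
yaw -18.94 j6 0.62 j [ 0.29  0.64  1.57 -0.    0.93  0.62]
```

Request:
{"fn": "drive_tool", "kwargs": {
  "plan": "0 0 -.1 0 0 0 0;0 0 -.05 0 0 0 0;0 0 0 0 0 0 0"
}}

```text
time: 6.57
position: [0.549, 0.2234, 0.098]
ee_rot: [0.698, -0.116, 0.116, -0.697]
wrist_force: [0.4, -0.3, -0.8]
width: 0.004
```

Request:
{"fn": "drive_tool", "kwargs": {
  "plan": "0 0 -.05 0 0 0 0;0 0 0 0 0 0 0"
}}

```text
time: 6.73
position: [0.5485, 0.222, 0.098]
ee_rot: [-0.697, 0.116, -0.116, 0.698]
wrist_force: [0.4, 2.5, 0.5]
width: -0.003
```

Request:
{"fn": "drive_tool", "kwargs": {
  "plan": "0 0 -.05 0 0 0 0;0 0 0 0 0 0 0"
}}

```text
time: 6.9
position: [0.5484, 0.2217, 0.0981]
ee_rot: [-0.696, 0.116, -0.116, 0.699]
wrist_force: [2.6, 18.6, -4.4]
width: 0.002
```

Request:
{"fn": "drive_tool", "kwargs": {
  "plan": "0 0 -.03 0 0 0 0;0 0 0 0 0 0 0;0 0 0 0 0 0 0"
}}

```text
time: 7.15
position: [0.5484, 0.2215, 0.0982]
ee_rot: [-0.696, 0.115, -0.117, 0.699]
wrist_force: [3.2, 26.9, -6.4]
width: -0.002
```

Request:
{"fn": "drive_tool", "kwargs": {
  "plan": "0 0 .3 0 0 0 0;0 0 .4 0 0 0 0;0 -.5 .1 0 0 0 0;0 -1 0 0 0 0 0;0 -1 0 0 0 0 0;0 -.6 0 0 0 0 20;0 0 0 0 0 0 40"
}}

```text
time: 7.73
position: [0.5598, 0.2499, 0.2275]
ee_rot: [-0.696, 0.113, -0.118, 0.699]
wrist_force: [1.0, -0.2, -0.2]
width: 0.275
```

```bash
python3 go.py .52 -.259 .2 16; python3 - <<'E'
from h import *
for n in ['scene','side']: save(eyes.camera(n),n+'3.png')
a=cv2.imread('pics/scene3.png')[130:290,310:480];b=cv2.imread('pics/side3.png')[190:350,180:350]
cv2.imwrite('pics/p3.png',cv2.resize(np.hstack([a,b]),None,fx=2.3,fy=2.3,interpolation=2))
E
```

```text
t 7.73 pos [0.5598 0.2499 0.2275] x [ 0.946 -0.323  0.006] y [ 0.007  0.002 -1.   ] z [0.323 0.946 0.004] F [ 1.  -0.2 -0.2] w 0.275
yaw -18.85 j6 0.65 j [ 0.32  0.5   1.41 -0.    1.22  0.65]
shift units in present tool axes [  3.163   0.655 -12.366]
turn units [-0.02 -5.81  0.07]
shift units in final tool axes [ -4.464   0.689 -11.956]
```

View pics/p3.png

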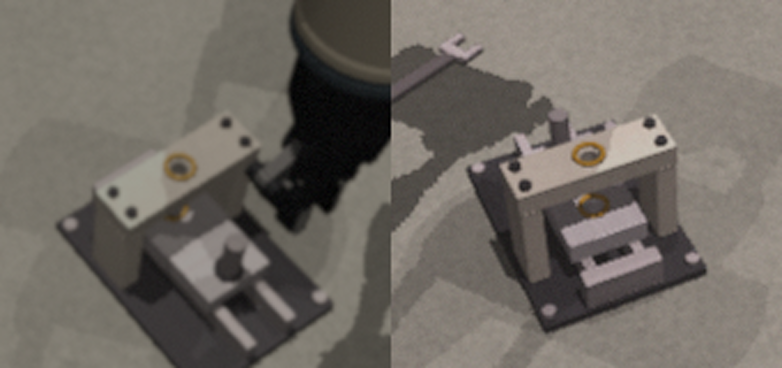

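```bash
python3 - <<'E'
from h import *
C={n:eyes.camera(n) for n in ['scene','side']}
e=np.array([.324,.946])
def px(x,y,ox,oy): return ((x+.5)/2.3-.5+ox,(y+.5)/2.3-.5+oy)
for n,p,u in [('scene',px(235,241,310,130),px(179,167,310,130)),('side',px(168,114,180,190),px(197,154,180,190))]:
    P=atz(C[n],p,.1);U=atz(C[n],u,.119);d=(P-U)[:2];print(n,P,U,'along',d@e,'lat',d@[.946,-.324])
l=atz(C['side'],px(594-391,205,180,190),.057);print(l,(l-U)[:2]@e)
for n in C:
  cv2.imwrite('pics/z_%s.png'%n,cv2.resize(cv2.imread('pics/%s3.png'%n)[170:310,(325 if n=='scene' else 200):][:, :140],None,fx=4,fy=4,interpolation=2))
E
```

```text
scene [0.54311158 0.2026217  0.1       ] [0.5200991  0.13286892 0.119     ] along 0.07344218052192052 lat -0.0008300917568669804
side [0.54069982 0.19906598 0.1       ] [0.51458933 0.1278731  0.119     ] along 0.07580826083929115 lat 0.0016340262893725158
[0.51603206 0.1279567  0.057     ] 0.0005465276967383322
```

View pics/z_side.png

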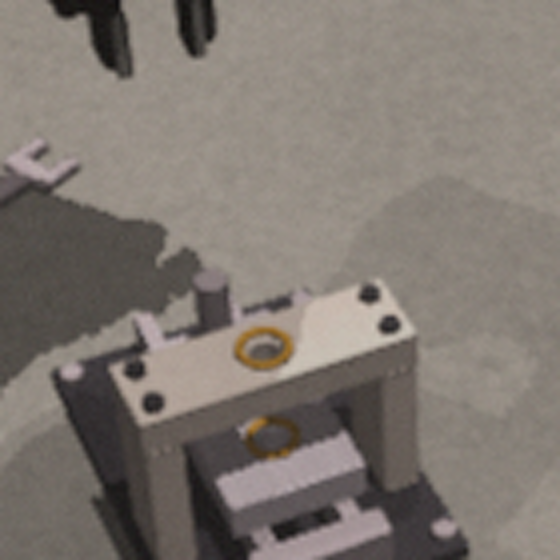

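View pics/z_scene.png

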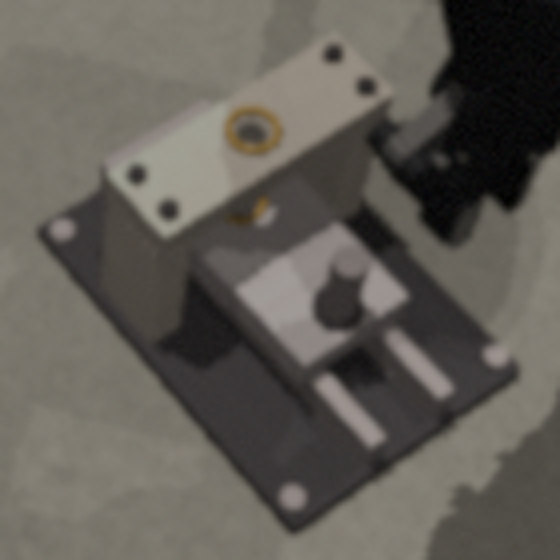

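Request:
{"fn": "drive_tool", "kwargs": {
  "plan": "0 0 0 0 -1 0 70;0 0 0 0 -1 0 70;0 0 0 0 -1 0 70;0 0 0 0 -1 0 70;0 0 0 0 -1 0 70;0 0 0 0 -.8 0 70;-.34 0 -.92 0 0 0 70;-.34 0 -.92 0 0 0 70"
}}

```text
time: 8.6
position: [0.5509, 0.171, 0.2203]
ee_rot: [0.7, 0.098, -0.1, -0.7]
wrist_force: [2.0, -0.7, 0.1]
width: 0.82
```

Request:
{"fn": "drive_tool", "kwargs": {
  "plan": "-.34 0 -.92 0 0 0 70;-.34 0 -.92 0 0 0 70;-.34 0 -.92 0 0 0 70;-.34 0 -.92 0 0 0 70;-.34 0 -.92 0 0 0 70;-.34 0 -.92 0 0 0 70;-.34 0 -.92 0 0 0 70;-.34 0 -.92 0 0 0 70"
}}

```text
time: 9.27
position: [0.5268, -0.1438, 0.2207]
ee_rot: [-0.7, -0.097, 0.099, 0.701]
wrist_force: [0.6, 0.5, 0.7]
width: 0.821
```

Request:
{"fn": "drive_tool", "kwargs": {
  "plan": "-.34 0 -.92 0 0 0 70;-.34 0 -.92 0 0 0 70;-.34 0 -.9 0 0 0 70;0 0 0 0 0 0 70;0 0 0 0 0 0 70"
}}

```text
time: 9.68
position: [0.5179, -0.2603, 0.2205]
ee_rot: [-0.7, -0.096, 0.098, 0.701]
wrist_force: [-0.1, 0.8, -0.5]
width: 0.818
```

```bash
python3 go.py .52 -.259 .15 16; python3 - <<'E'
from h import *
s=monitor.sense();c=eyes.camera('wrist');save(c,'w4.png')
for p in ['guide_rod_head','short_pin_head']:
    print(p,[(np.round(x['bbox'],1).tolist(),round(x['score'],2)) for x in eyes.find_in(c,p)])
print(proj(c,[.5203,-.2585,.16],s),proj(c,[.5003,-.191,.12],s))
E
```

```text
t 9.68 pos [ 0.5179 -0.2603  0.2205] x [ 0.962  0.271 -0.002] y [-0.002  0.001 -1.   ] z [-0.271  0.962  0.002] F [-0.1  0.8 -0.5] w 0.818
yaw 15.75 j6 -0.84 j [-0.57  0.46  1.5  -0.    1.18 -0.84]
shift units in present tool axes [0.063 1.761 0.014]
turn units [-0.02 -0.04 -0.02]
shift units in final tool axes [0.06  1.761 0.017]
guide_rod_head [([331.1, 250.9, 33.9, 66.5], 0.63)]
short_pin_head [([328.6, 131.4, 32.5, 28.8], 0.63)]
[326.06511196 274.48962284] [324.2774115  134.53875112]
```

View pics/w4.png

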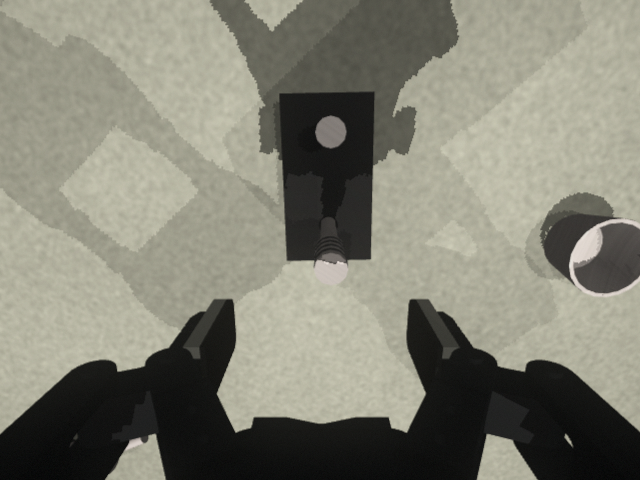

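Request:
{"fn": "drive_tool", "kwargs": {
  "plan": ".11 .4 .07 0 0 0 70;0 .5 0 0 0 0 70;0 .5 0 0 0 0 70;0 .5 0 0 0 0 70;0 0 0 0 0 0 70"
}}

```text
time: 10.25
position: [0.5208, -0.2524, 0.1427]
ee_rot: [-0.699, -0.097, 0.1, 0.702]
wrist_force: [-1.3, 1.1, -0.2]
width: 0.82
```

```bash
python3 go.py .5215 -.2565 .143 16; python3 - <<'E'
from h import *
s=monitor.sense();c=eyes.camera('wrist');save(c,'w5.png')
a=eyes.camera('scene')['frame'][70:190,190:310];b=eyes.camera('side')['frame'][330:450,350:470]
cv2.imwrite('pics/p5.png',cv2.resize(cv2.cvtColor(np.hstack([a,b]),cv2.COLOR_RGB2BGR),None,fx=3.3,fy=3.3,interpolation=2))
E
```

```text
t 10.25 pos [ 0.5208 -0.2524  0.1427] x [ 0.961  0.276 -0.004] y [-0.005  0.003 -1.   ] z [-0.276  0.961  0.004] F [-1.3  1.1 -0.2] w 0.82
yaw 16.03 j6 -0.83 j [-0.55  0.56  1.58  0.    1.01 -0.83]
shift units in present tool axes [-0.011 -0.007 -0.103]
turn units [-0.04  0.01 -0.04]
shift units in final tool axes [-0.011 -0.007 -0.103]
```

View pics/w5.png

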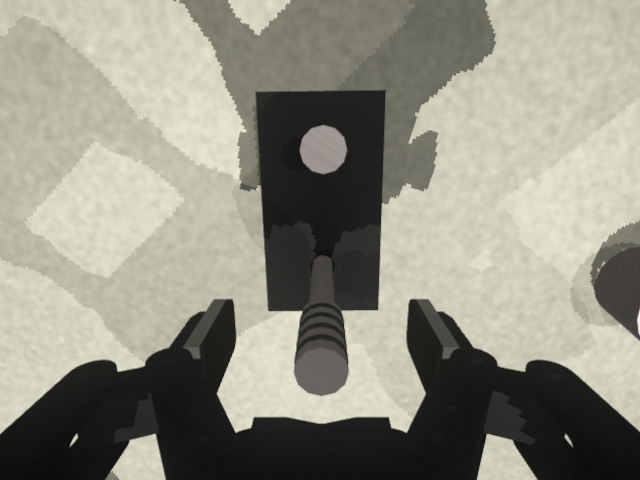

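View pics/p5.png

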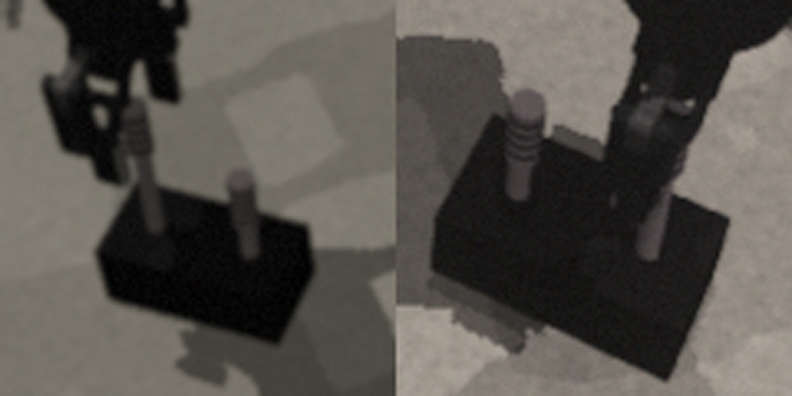

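```bash
python3 - <<'E'
from h import *
s=monitor.sense();c=eyes.camera('wrist')
M=Ro.from_quat(s['ee_rot']).as_matrix()
p=atz(c,(321,370),.16,s);print(p,M.T@(p-s['position'])*1000,s['position'])
E
```

```text
[ 0.52431288 -0.25866137  0.16      ] [  0.34904953 -13.14282483  -4.69178762] [ 0.52268804 -0.25424867  0.14685631]
```

```bash
python3 - <<'E'
from h import *
s=monitor.sense();c=eyes.camera('wrist');save(c,'w6.png');s2=monitor.sense()
M=Ro.from_quat(s['ee_rot']).as_matrix()
print(s['position'],s2['position'],s2['qd'].round(3))
p=atz(c,(321,370),.16,s);print(p,M.T@(p-s['position'])*1000)
cv2.imwrite('pics/w6c.png',cv2.cvtColor(c['frame'][240:440,180:460],cv2.COLOR_RGB2BGR))
E
```

```text
[ 0.52289667 -0.25459684  0.14726013] [ 0.52292504 -0.25480628  0.1473929 ] [-0.006 -0.002  0.002 -0.002 -0.003 -0.001]
[ 0.52458982 -0.2592823   0.16      ] [  0.34918275 -12.7346537   -4.98310782]
```

View pics/w6c.png

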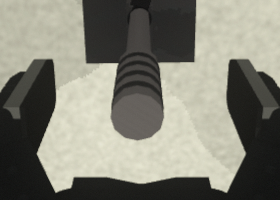

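Request:
{"fn": "drive_tool", "kwargs": {
  "plan": "-.02 .1 0 0 0 0 60;0 0 0 0 0 0 40;0 0 0 0 0 0 20;0 0 0 0 0 0 0;0 0 0 0 0 0 0;0 0 0 0 0 0 0;0 0 0 0 0 0 0",
  "force": 60
}}

```text
time: 11.08
position: [0.5217, -0.2552, 0.1423]
ee_rot: [0.7, 0.098, -0.098, -0.7]
wrist_force: [-0.2, -1.2, 4.0]
width: 0.191
```

```bash
python3 - <<'E'
from h import *
for i in range(1):
    s=monitor.sense();c=eyes.camera('wrist');save(c,'w7.png')
print(s['position'],s['wrist_force'],s['width'],s['time'])
E
```

```text
[ 0.52168822 -0.25520972  0.14234199] [-0.19712007 -1.15723993  3.98307003] 0.1913949192755828 11.0833
```

View pics/w7.png

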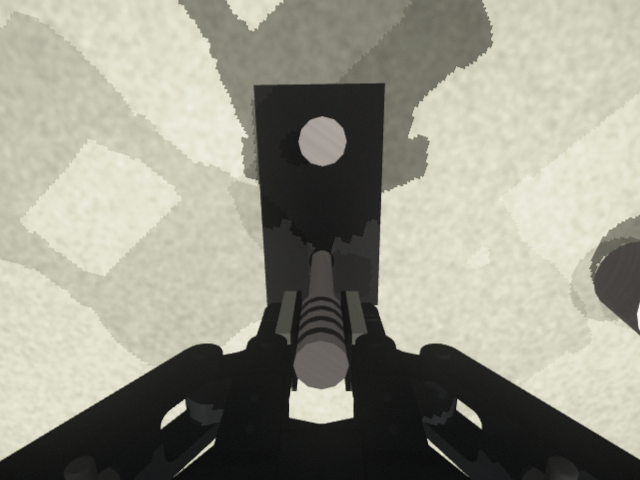

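Request:
{"fn": "drive_tool", "kwargs": {
  "plan": "0 -.3 0 0 0 0 0;0 -.4 0 0 0 0 0;0 -.5 0 0 0 0 0;0 -.6 0 0 0 0 0;0 -.7 0 0 0 0 0;0 -.8 0 0 0 0 0;0 -.6 0 0 0 0 0;0 -.3 0 0 0 0 0"
}}

```text
time: 11.8
position: [0.522, -0.2555, 0.3132]
ee_rot: [0.701, 0.099, -0.097, -0.699]
wrist_force: [-0.5, -1.2, -1.1]
width: 0.194
```

```bash
python3 - <<'E'
from h import *
s=monitor.sense();c=eyes.camera('wrist');save(c,'w8.png')
print(s['position'],s['wrist_force'],s['width'],s['time'])
for n in ['scene','side']: save(eyes.camera(n),n+'8.png')
a=cv2.imread('pics/scene8.png')[0:190,150:320];b=cv2.imread('pics/side8.png')[240:430,340:510]
cv2.imwrite('pics/p8.png',cv2.resize(np.hstack([a,b]),None,fx=2.3,fy=2.3,interpolation=2))
E
python3 go.py .518 .131 .3
```

```text
[ 0.52202734 -0.25545001  0.31322942] [-0.49462488 -1.15975597 -1.14221875] 0.19404972856389296 11.8
t 11.95 pos [ 0.5215 -0.2551  0.3102] x [0.962 0.274 0.001] y [ 0.001 -0.001 -1.   ] z [-0.274  0.962 -0.001] F [-0.4  0.9 -3.4] w 0.19
yaw 15.93 j6 -0.84 j [-0.56  0.38  1.38 -0.    1.38 -0.84]
shift units in present tool axes [2.564 0.25  9.307]
```

View pics/p8.png

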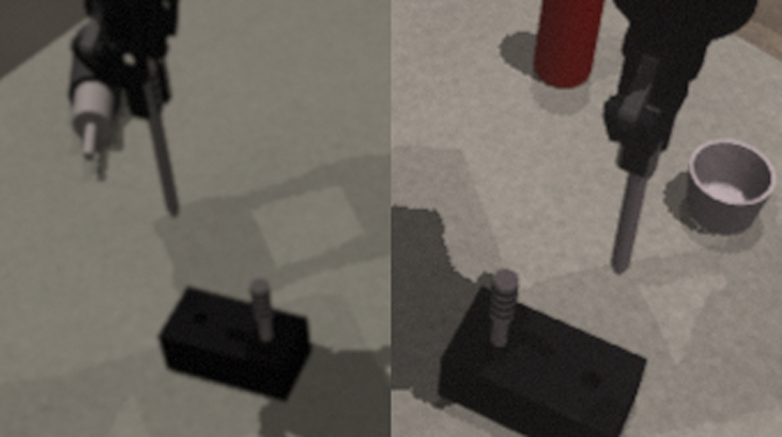

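View pics/w8.png

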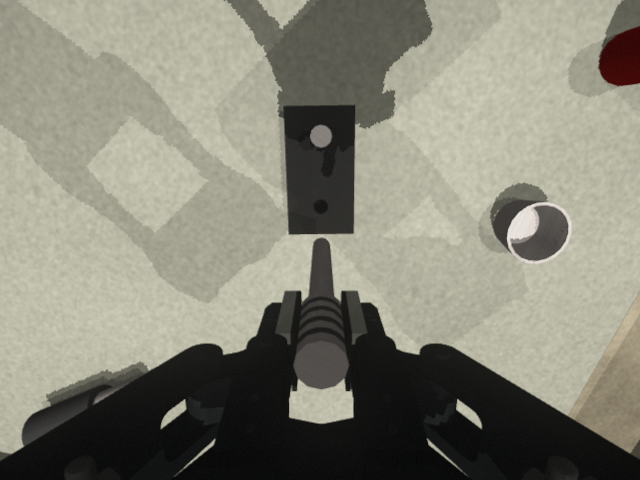

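Request:
{"fn": "drive_tool", "kwargs": {
  "plan": ".1 0 .3 0 0 0 0;.18 0 .66 0 0 0 0;.18 0 .66 0 0 0 0;.18 0 .66 0 0 0 0;.18 0 .66 0 0 0 0;.18 0 .66 0 0 0 0;.18 0 .66 0 0 0 0;.18 0 .66 0 0 0 0"
}}

```text
time: 12.62
position: [0.5186, -0.0489, 0.3084]
ee_rot: [-0.7, -0.097, 0.099, 0.701]
wrist_force: [0.9, -0.3, -1.4]
width: 0.19
```

Request:
{"fn": "drive_tool", "kwargs": {
  "plan": ".18 0 .66 0 0 0 0;.18 0 .66 0 0 0 0;.18 0 .66 0 0 0 0;.18 0 .66 0 0 0 0;.18 0 .66 0 0 0 0;.18 0 .66 0 0 0 0;.18 0 .66 0 0 0 0;.18 0 .66 0 0 0 0"
}}

```text
time: 13.28
position: [0.5158, 0.1697, 0.3084]
ee_rot: [0.7, 0.097, -0.099, -0.7]
wrist_force: [1.1, -0.5, -1.8]
width: 0.194
```

```bash
python3 go.py .518 .131 .275
```

```text
t 13.28 pos [0.5158 0.1697 0.3084] x [ 0.962  0.275 -0.003] y [-0.003 -0.001 -1.   ] z [-0.275  0.962  0.   ] F [ 1.1 -0.5 -1.8] w 0.194
yaw 15.94 j6 -0.07 j [ 0.21  0.33  1.47  0.    1.35 -0.07]
shift units in present tool axes [-0.211  0.834 -0.946]
```

Request:
{"fn": "drive_tool", "kwargs": {
  "plan": "-.1 0 -.5 0 0 0 0;-.11 .2 -.44 0 0 0 0;0 .3 0 0 0 0 0;0 .3 0 0 0 0 0;0 0 0 0 0 0 0;0 0 0 0 0 0 0;0 0 0 0 0 0 0"
}}

```text
time: 13.87
position: [0.5192, 0.1298, 0.2779]
ee_rot: [-0.7, -0.098, 0.098, 0.7]
wrist_force: [0.1, -1.0, -1.0]
width: 0.191
```

```bash
python3 - <<'E'
from h import *
s=monitor.sense();c=eyes.camera('wrist');save(c,'w9.png')
print(s['position'],s['wrist_force'],s['width'],s['time'])
for n in ['scene','side']: save(eyes.camera(n),n+'9.png')
a=cv2.imread('pics/scene9.png')[110:270,310:460];b=cv2.imread('pics/side9.png')[170:330,190:340]
cv2.imwrite('pics/p9.png',cv2.resize(np.hstack([a,b]),None,fx=2.6,fy=2.6,interpolation=2))
E
```

```text
[0.51920633 0.12984105 0.27793256] [ 0.06387713 -0.95528382 -1.04379402] 0.19131351835451163 13.8667
```

View pics/p9.png

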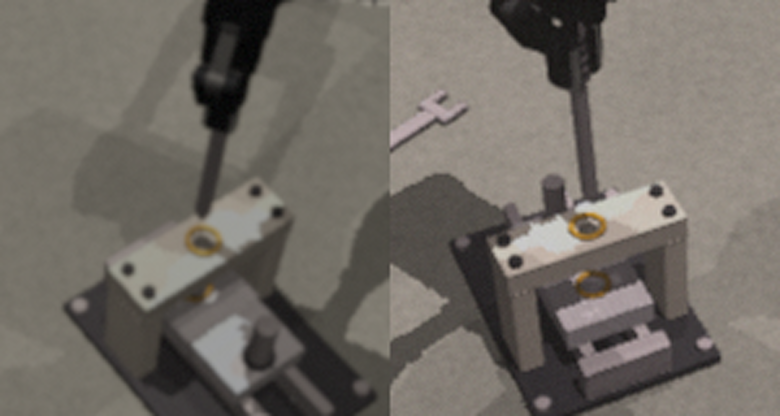

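View pics/w9.png

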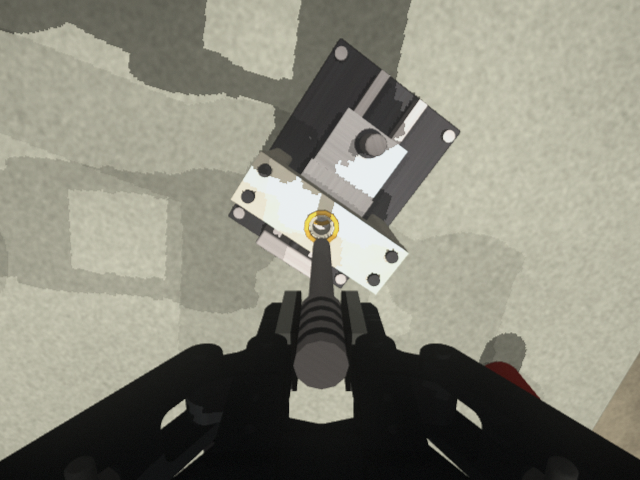

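```bash
cat > meas.py <<'E'
import sys
from h import *
s=monitor.sense();c=eyes.camera('wrist');im=c['frame'];n=sys.argv[1]
cv2.imwrite('pics/'+n,cv2.resize(cv2.cvtColor(im[160:280,250:400],cv2.COLOR_RGB2BGR),None,fx=5,fy=5,interpolation=cv2.INTER_CUBIC))
M=Ro.from_quat(s['ee_rot']).as_matrix();print('t',s['time'],'pos',s['position'].round(4),'F',s['wrist_force'].round(1))
hsv=cv2.cvtColor(im,cv2.COLOR_RGB2HSV);m=cv2.inRange(hsv,(15,120,80),(35,255,255));m[:150]=0;m[300:]=0
ct,_=cv2.findContours(m,cv2.RETR_EXTERNAL,cv2.CHAIN_APPROX_NONE);ct=max(ct,key=cv2.contourArea)
(e0,ax,an)=cv2.fitEllipse(cv2.convexHull(ct));print('collar',e0,ax,an,cv2.boundingRect(ct))
ty=.1323
T=np.array(c['T_tool_cam'])
f,cx,cy=K(c)
def tooly(uv,y):
    d=T[:3,:3]@np.array([(uv[0]-cx)/f,(uv[1]-cy)/f,1]);o=T[:3,3];return (o+d*(y-o[1])/d[1])*1000
cy_=s['position'][2]-.119
print('collar in tool mm',tooly(e0,cy_).round(1),'tipheight over collar',(cy_-ty)*1000)
for a in sys.argv[2:]:
    u,v=map(float,a.split(','));u=(u+.5)/5-.5+250;v=(v+.5)/5-.5+160;print('tip px',u,v,'tool',tooly((u,v),ty).round(1))
E
python3 meas.py m1.png
```

```text
t 14.0167 pos [0.5196 0.1297 0.2785] F [-0.5  0.5 -1. ]
collar (320.4134521484375, 226.24624633789062) (33.522945404052734, 33.84126663208008) 81.5089340209961 (304, 210, 34, 32)
collar in tool mm [ -0.3 159.5   2.4] tipheight over collar 27.190736572973133
```

View pics/m1.png

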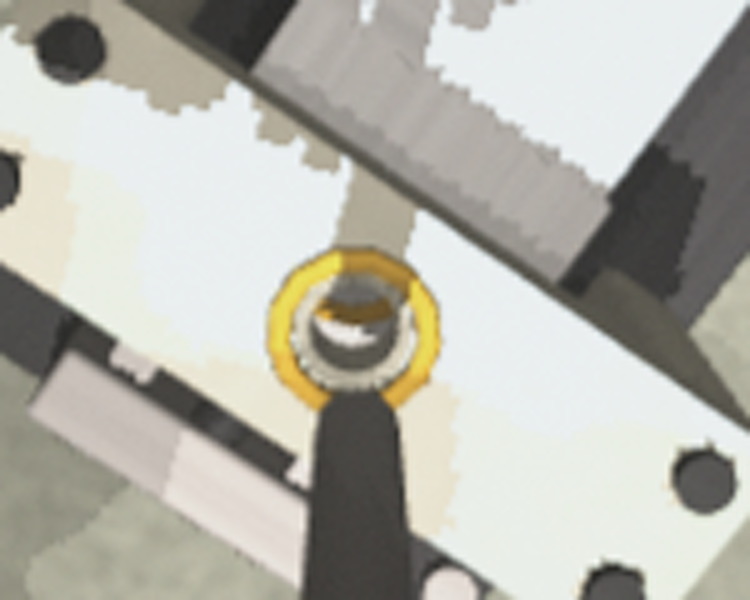

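```bash
python3 meas.py m2.png 359,408 359,390
```

```text
t 14.0667 pos [0.5196 0.1297 0.2785] F [ 1.1 -0.3 -1.4]
collar (320.40142822265625, 226.13165283203125) (33.343788146972656, 33.97365188598633) 101.68763732910156 (304, 210, 34, 32)
collar in tool mm [ -0.3 159.5   2.4] tipheight over collar 27.19994730286071
tip px 321.4 241.2 tool [  0.5 132.3  -1.8]
tip px 321.4 237.6 tool [  0.5 132.3   0.8]
```

Request:
{"fn": "drive_tool", "kwargs": {
  "plan": "-.02 0 .1 0 0 0 0;0 .2 0 0 0 0 0;0 .2 0 0 0 0 0;0 0 0 0 0 0 0;0 0 0 0 0 0 0;0 0 0 0 0 0 0;0 0 0 0 0 0 0"
}}

```text
time: 14.7
position: [0.5177, 0.1331, 0.2622]
ee_rot: [0.7, 0.098, -0.098, -0.7]
wrist_force: [0.2, 0.7, -1.0]
width: 0.192
```

```bash
python3 meas.py m3.png
```

```text
t 14.7 pos [0.5177 0.1331 0.2622] F [ 0.2  0.7 -1. ]
collar (321.60418701171875, 236.31033325195312) (34.40264129638672, 35.932003021240234) 86.9570541381836 (304, 220, 36, 32)
collar in tool mm [  0.7 143.2  -1.3] tipheight over collar 10.8870234475206
```

View pics/m3.png

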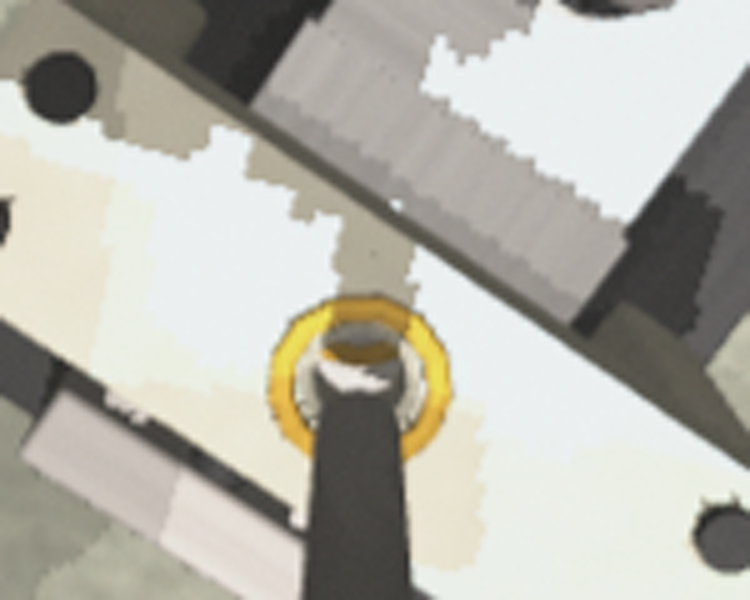

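Request:
{"fn": "drive_tool", "kwargs": {
  "plan": "0 .13 0 0 0 0 0;0 .13 0 0 0 0 0;0 .12 0 0 0 0 0;0 0 0 0 0 0 0"
}}

```text
time: 15.08
position: [0.517, 0.1331, 0.2456]
ee_rot: [-0.7, -0.097, 0.099, 0.7]
wrist_force: [-0.2, 0.2, -2.2]
width: 0.197
```

```bash
python3 meas.py m4.png; python3 - <<'E'
from h import *
a=eyes.camera('scene')['frame'][140:260,340:440];b=eyes.camera('side')['frame'][200:320,210:310]
cv2.imwrite('pics/p10.png',cv2.resize(cv2.cvtColor(np.hstack([a,b]),cv2.COLOR_RGB2BGR),None,fx=4,fy=4,interpolation=2))
E
```

```text
t 15.0833 pos [0.517  0.1331 0.2456] F [-0.2  0.2 -2.2]
collar (323.0508728027344, 242.74569702148438) (36.703819274902344, 38.25495910644531) 86.27294921875 (304, 225, 39, 35)
collar in tool mm [  1.7 126.6  -1.3] tipheight over collar -5.670401993785629
```

View pics/m4.png

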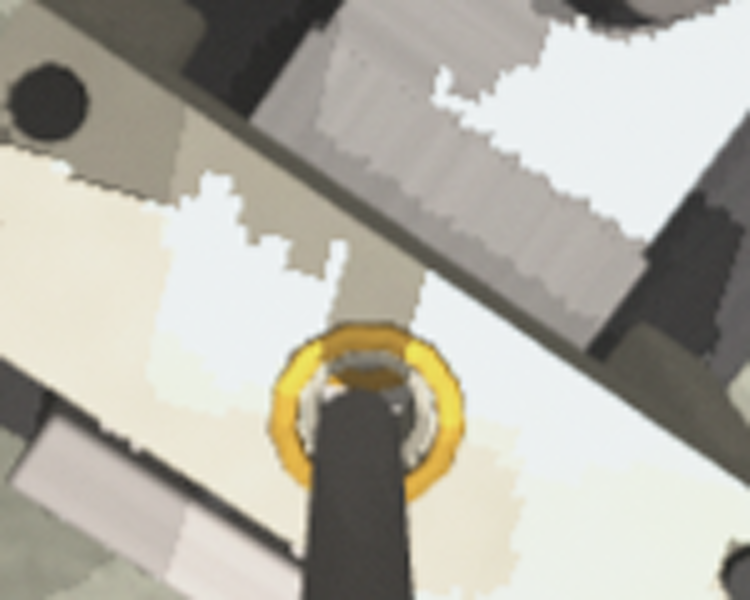

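View pics/p10.png

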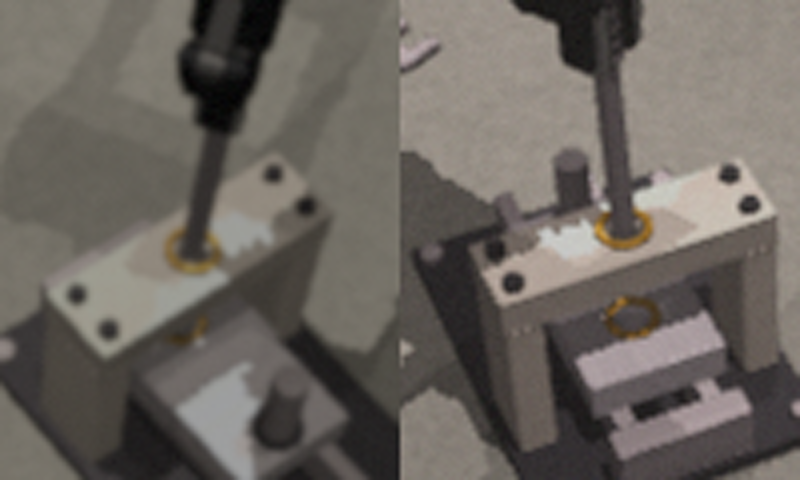

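Request:
{"fn": "drive_tool", "kwargs": {
  "plan": ".03 0 .01 0 0 0 0;0 .1 0 0 0 0 0;0 .1 0 0 0 0 0;0 0 0 0 0 0 0;0 0 0 0 0 0 0"
}}

```text
time: 15.65
position: [0.5185, 0.1338, 0.2385]
ee_rot: [0.7, 0.098, -0.098, -0.7]
wrist_force: [0.2, -0.4, -1.8]
width: 0.193
```

```bash
python3 meas.py m5.png
```

```text
t 15.65 pos [0.5185 0.1338 0.2385] F [ 0.2 -0.4 -1.8]
collar (320.6299133300781, 246.23550415039062) (37.501922607421875, 39.501914978027344) 86.79560852050781 (301, 228, 40, 35)
collar in tool mm [ -0.  119.5  -1.7] tipheight over collar -12.758504735454757
```

View pics/m5.png

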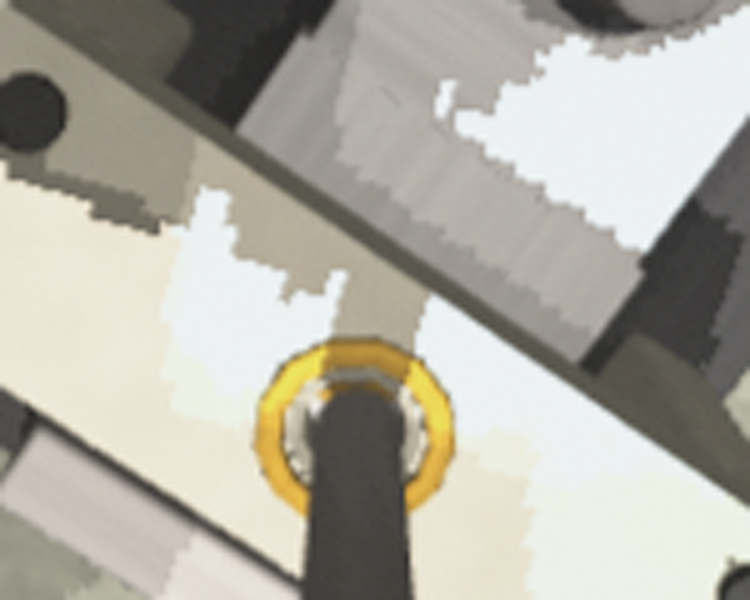

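Request:
{"fn": "drive_tool", "kwargs": {
  "plan": "-.01 .1 0 0 0 0 0;0 .1 0 0 0 0 0;0 .1 0 0 0 0 0;0 0 0 0 0 0 0;0 0 0 0 0 0 0"
}}

```text
time: 16.12
position: [0.5181, 0.1337, 0.2265]
ee_rot: [-0.7, -0.098, 0.098, 0.7]
wrist_force: [0.4, -0.2, -2.2]
width: 0.195
```

```bash
python3 meas.py m6.png
```

```text
t 16.1167 pos [0.5181 0.1337 0.2265] F [ 0.4 -0.2 -2.2]
collar (321.09136962890625, 251.63572692871094) (39.274600982666016, 41.0098991394043) 87.96672821044922 (301, 233, 41, 36)
collar in tool mm [  0.3 107.5  -1.7] tipheight over collar -24.761790839606473
```

View pics/m6.png

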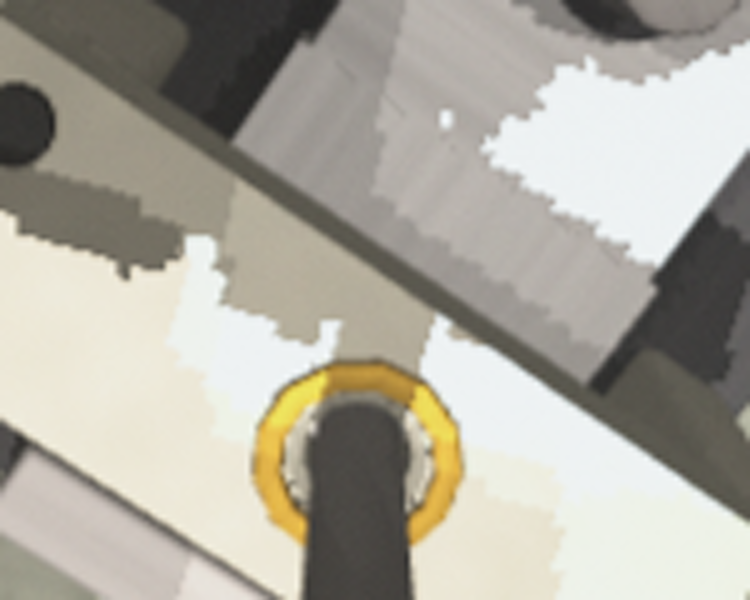

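Request:
{"fn": "drive_tool", "kwargs": {
  "plan": "0 .15 0 0 0 0 0;0 .15 0 0 0 0 0;0 .15 0 0 0 0 0;0 .15 0 0 0 0 0;0 .15 0 0 0 0 0;0 0 0 0 0 0 0;0 0 0 0 0 0 0"
}}

```text
time: 16.75
position: [0.5181, 0.1337, 0.1964]
ee_rot: [0.7, 0.098, -0.098, -0.7]
wrist_force: [-0.0, -0.4, -1.0]
width: 0.195
```

```bash
python3 meas.py m7.png;python3 - <<'E'
from h import *
a=eyes.camera('scene')['frame'][140:260,340:440];b=eyes.camera('side')['frame'][200:320,210:310]
cv2.imwrite('pics/p11.png',cv2.resize(cv2.cvtColor(np.hstack([a,b]),cv2.COLOR_RGB2BGR),None,fx=4,fy=4,interpolation=2))
E
```

```text
t 16.75 pos [0.5181 0.1337 0.1964] F [-0.  -0.4 -1. ]
collar (321.2685852050781, 267.74066162109375) (44.268775939941406, 47.08515167236328) 85.74100494384766 (298, 246, 47, 41)
collar in tool mm [ 0.4 77.4 -1.6] tipheight over collar -54.86033710421248
```

View pics/m7.png

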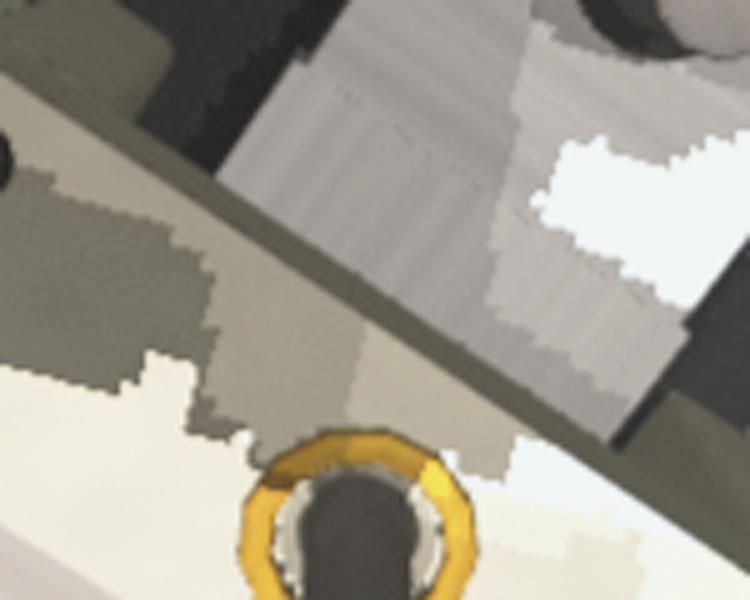

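View pics/p11.png

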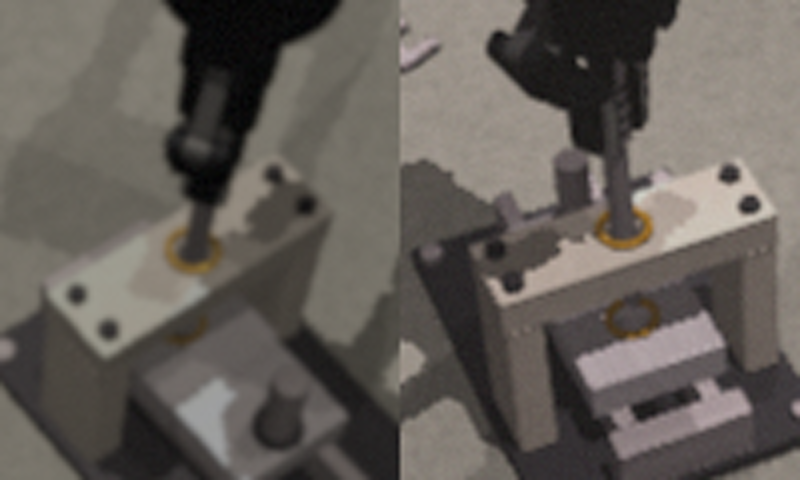

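Request:
{"fn": "drive_tool", "kwargs": {
  "plan": "0 .1 0 0 0 0 0;0 .1 0 0 0 0 0;0 .1 0 0 0 0 0;0 .1 0 0 0 0 0;0 0 0 0 0 0 0"
}}

```text
time: 17.32
position: [0.5178, 0.1337, 0.1799]
ee_rot: [0.7, 0.097, -0.098, -0.7]
wrist_force: [-0.2, 0.3, -1.4]
width: 0.19
```

Request:
{"fn": "drive_tool", "kwargs": {
  "plan": "0 .1 0 0 0 0 0;0 .1 0 0 0 0 0;0 0 0 0 0 0 0;0 0 0 0 0 0 0"
}}

```text
time: 17.65
position: [0.5181, 0.1337, 0.1726]
ee_rot: [-0.7, -0.098, 0.098, 0.7]
wrist_force: [0.4, -0.5, -1.9]
width: 0.195
```

Request:
{"fn": "drive_tool", "kwargs": {
  "plan": "0 .1 0 0 0 0 0;0 .1 0 0 0 0 0;0 .1 0 0 0 0 0;0 .1 0 0 0 0 0;0 .07 0 0 0 0 0;0 0 0 0 0 0 0;0 0 0 0 0 0 0;0 0 0 0 0 0 0"
}}

```text
time: 18.32
position: [0.5183, 0.1337, 0.1541]
ee_rot: [0.7, 0.098, -0.098, -0.7]
wrist_force: [-0.1, -1.6, -2.7]
width: 0.192
```

```bash
python3 meas.py m8.png;python3 - <<'E'
from h import *
a=eyes.camera('scene')['frame'][140:270,330:430];b=eyes.camera('side')['frame'][200:330,210:310]
cv2.imwrite('pics/p12.png',cv2.resize(cv2.cvtColor(np.hstack([a,b]),cv2.COLOR_RGB2BGR),None,fx=4,fy=4.,interpolation=2))
s=monitor.sense();save(eyes.camera('wrist'),'w12.png');print(s['position'],s['wrist_force'],s['width'],Ro.from_quat(s['ee_rot']).as_matrix()[:,1].round(4))
E
```

```text
t 18.3167 pos [0.5183 0.1337 0.1541] F [-0.1 -1.6 -2.7]
collar (320.3816833496094, 285.76458740234375) (25.484943389892578, 52.36416244506836) 92.22880554199219 (294, 273, 55, 19)
collar in tool mm [ 0.  35.1  5.4] tipheight over collar -97.18456777245035
[0.5182867  0.13374392 0.15419386] [-0.18292519 -1.53342075 -1.85207364] 0.195253349691302 [ 1.e-04 -0.e+00 -1.e+00]
```

View pics/p12.png

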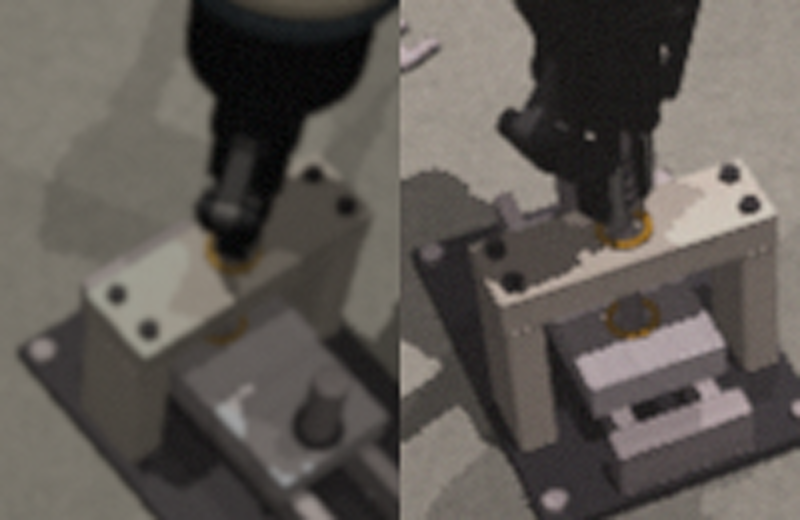

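View pics/w12.png

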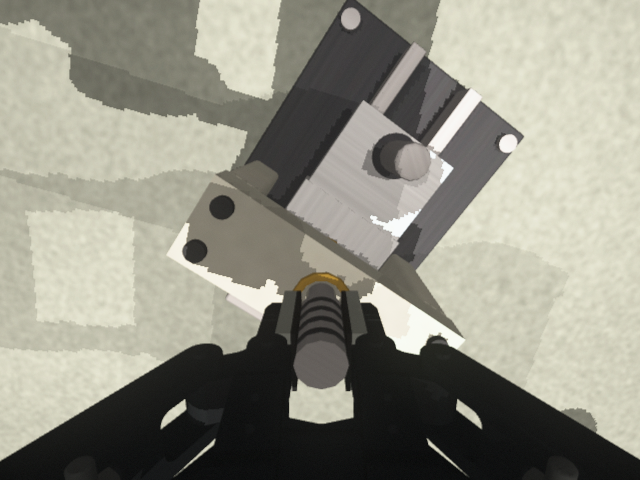

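```bash
python3 - <<'E'
from h import *
C={n:eyes.camera(n) for n in ['scene','side']}
for n in C: print(n,[(np.round(x['bbox']).tolist(),round(x['score'],2)) for x in eyes.find_in(C[n],'short_pin_head')][:2])
s=monitor.sense();print(s['position'],s['wrist_force'],s['width'],s['time'])
print(order.sign_off())
E
```

```text
scene [([263.0, 135.0, 13.0, 27.0], 0.65)]
side [([388.0, 376.0, 15.0, 35.0], 0.87), ([269.0, 276.0, 48.0, 64.0], 0.3)]
[0.5182905  0.13376693 0.15415358] [-0.43159947 -0.78600622 -0.91755883] 0.19333819339381567 18.7167
the job is handed in; nothing more can be done
None
```

The slide is home, and I handed the job in at 18.7 s with the long guide rod still held upright through both bushings. The hand-in gives no verdict, so this rests on my own checks.

- **Slide:** I pushed it by the post with the fingers shut until the force rose to about 27 N at the end stop. Afterwards, the two fixed cameras put the post 73.4 mm and 75.8 mm from the bridge's bushing, where 75 mm means home. The 2.4 mm between them is about the calibration error.
- **Rod:** I gripped its head at 60 N, lifted it from the rack and lined the tip up using the wrist camera. The wrist camera showed about 1.3 mm sideways error once the tip was inside the collar, and I corrected it. The rod then went through both bushings with no sign of contact (at most about 3 N at the wrist).
- **Final position:** From the tool's height at the grip, the tip is about 22 mm above the bench. That is 12 mm below the slide and 12 mm above the base plate, with the head about 13 mm above the collar. The head looks the same in the wrist picture as when first gripped, so I saw no slip. The tool is vertical and the fingers are still stopped on the head.
- **Bystanders:** The detector finds the short pin within about 2 pixels of its start. The arm did not touch the can, cup or wrench.

Two things I could not check directly. The tip below the slide is hidden in every view, so its height is calculated. I also did not measure the slide's position again after inserting the rod, only looked at it in the pictures.

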